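# Restock the dropper bottle lane, oldest first

### The arm

A 7-joint arm with a two-finger parallel gripper is mounted at the origin on a cart in front of the work surface, level with it; the furniture and walls round the work are solid. World frame = base frame: x ahead of the robot, y to its left, z up, the work surface at z = 0. Lengths are in m, angles in rad, forces in N, time in s.
With the tool pointing down it reaches from about 0.35 to 0.9 m from the base axis. Payload 8.1 kg.
Tool frame: the origin (TCP) lies at the centre of the arm's flange, where the gripper is bolted on; the fingertips stand 178 mm ahead of it and the grasp point (between the pads) lies 159 mm ahead of it; z points along the fingers, y is the line along which they close (so a half turn about z gives the same grasp; the last joint's range is limited). The gripper opens to 92 mm and grips with 3 to 60 N. Pads are 19 mm wide; open, the fingers measure 130 mm over their backs; the gripper's body (75 mm by 190 mm) begins 47 mm behind the grasp point.
Start: joints at [1.07, 0.434, 0.025, 1.573, -0.012, 1.134, -0.075], TCP at [0.242, -0.576, 0.405] pointing down, gripper open.
Joint ranges: [-2.62, 2.62], [-0.44, 2.09], [-1.27, 1.32], [0.08, 2.57], [-1.32, 4.46], [0.12, 2], [-2.74, 2.74]. Speed limits (rad/s): [2.22, 2.22, 3.01, 3.01, 3.14, 3.14, 3.14].

### API

Orientations are given as a rotation vector (axis times angle).
In Python, from cell import arm gives the robot as it stands. The module is installed in compiled form; this text tells all that it offers.
- The arm moves only by the shell command python3 -m inch 'ROWS' [FORCE]. ROWS is text: rows parted by semicolons, each of 5 numbers parted by spaces: the shift along the tool's x, y, z in m, then the turn about the tool's z in rad, then the finger opening in m, from 0 to 0.0918. In form: x y z roll fingers; .... A call has 1 to 5 rows; each row is the pose to reach, as a shift and turn from the pose commanded when the call began, along the tool's axes at that moment; what a row does not reach only later rows make up. A row lasts 1/10 s, in which the tool goes at most 50 mm and 8.59 degrees, less where a joint would pass 70% of its speed; a pose out of reach is approached as far as the arm can. A call with a gripper value outside its range is refused whole. The fingers move at their own pace and stop on an object; FORCE is the grip in N (left out, the last holds). Time passes only in rows, so rows that repeat a pose let the fingers close. It gives the time, the measured TCP pose, the force, the opening and the grip force at its end, in the units of the state.
- arm.observe(): the state, without advancing time (a new reading comes with each control period).
- arm.get_image(name): name is "scene" or "top" or "wrist"; returns the picture (400x640x3 uint8, red, green, blue); there is no depth.
- arm.get_calibration(name): a dict with "intrinsics" (3x3 intrinsics, pixels), "distortion" ([k1, k2, p1, p2, k3] as OpenCV has them; the pictures are not rectified), "pose" (4x4, takes a point from camera to world coordinates). Camera axes: x right, y up, looking along -z (the intrinsics and any distortion apply to the point x, -y, -z); pixel columns grow to the right and rows downward; lengths in m; the calibration is good to about 2 mm. A picture is of the moment at which its call begins: read the wrist's pose just before it. get_calibration takes no time and is no camera call; for the wrist camera it gives the pose at the moment of the call.
- arm.sign_off(): hands the job in; it is judged then, once.
Trained networks look in the newest picture that a camera, given by its name, has taken for a name from the list of things; names that differ only in an ending like _2 or _b are one class to them, and where a whole thing is asked for, a point or a joint stands for the part that bears it (a point fixed in the world has none). Each returns a list of dicts, best first, with "conf" (0 to 1); they miss things now and then, are a little off and sometimes report something else, mostly with a low value. They report only what shows in the picture. A call takes as long as a camera call. They do not tell look-alikes from the thing itself.
- arm.look_for(camera, query): "point" ([row, column] in pixels, amid what is visible of it).
- arm.silhouettes(camera, query): "region" (400x640 bool, what is visible of it) and "point" ([row, column] in pixels, amid what is visible of it).
- arm.place_of(camera, query): "point" ([row, column] in pixels: a listed point, or the origin of a listed thing).
The state is a dict: "clock": time; "joints": joint angles; "dq": joint speeds; "joint_efforts": joint torques, N m; "position": TCP position; "ee_rot": TCP orientation; "force": force on the tool from outside, world axes, zero at the start; "ft_torque": the same for the moment, N m; "width": opening from 0.0 (shut) to 1.0 (fully open); "gripper_force": force on a finger pad.
Only numpy, scipy, OpenCV 4.12 (cv2) and the standard library are available. Lean on these libraries where they do the work, as an engineer would, in place of code of your own. Each camera call takes 0.05 s, during which the arm holds its last target. There are 200 camera calls.

### The job

The stock lane with the orange card is down to one amber dropper bottle, standing well back from the front. Bring that old bottle forward to the front stop, and only then take the fresh amber dropper bottle from the bench and stand it in the same lane close behind the old one. Keep both bottles upright all along, and leave the red-lidded pot in the other lane where it is.

Things in the scene. Friction and masses are not known exactly. Their poses are not given: they have to be found in the camera images.
- bottle_lane: Fixed low white channel with an orange card on its front. Inside 180 x 54 mm, floor 4 mm thick; 5 mm side rails and 6 mm front stop reach 22 mm above the bench; rear open. Origin: on the bench under the centre of the inside. +x runs along it to the rear, away from the robot: front stop's inner face at x = -90 mm, rear end +90; y across: rails' inner faces at +-27 mm; z up.
- old_bottle: Old stock: amber dropper bottle standing loose on the lane's floor; dragged along by a high grip it tips, so lift it a little or move it low down. Round body 34 mm in diameter, 64 mm high, then a black dropper cap 22 mm in diameter up to 107 mm; about 75 g. Origin: centre of its underside, z up along its axis. Against the front stop its origin is at x = -73 mm, z = +4 mm in the lane.
- new_bottle: Fresh stock: an identical amber dropper bottle (34 mm body to 64 mm, 22 mm cap to 107 mm high, about 75 g) standing on the open bench right of both lanes; a white-lidded pot stands about 0.1 m from it, on either side. Origin: centre of its underside, z up along its axis.
- lane_pot: Red-lidded specimen pot, 50 mm in diameter, 64 mm high, near the front of the other lane (same channel, red card), about 0.15 m left or right of the bottle lane. It stays where it is. (Behind the lanes, from x = 0.64 m on, a shelf hangs 0.54 m above the bench on steel posts: keep the wrist low there.) Origin: centre of its underside, z up.
Mind the look-alikes: they are no part of the job. Leave any purple or yellow look-alike of the new_bottle alone.

How it is judged:
On the way:
1. the old bottle stands upright on the lane's floor within 15 mm of the front stop while the fresh bottle is still outside the lane (x of old_bottle in the frame of bottle_lane between -0.078 and -0.058 m and y of old_bottle in the frame of bottle_lane between -0.013 and 0.013 m and z of old_bottle in the frame of bottle_lane below 0.01 m and angle between old_bottle's own z axis and vertical below 0.17 rad and horizontal distance between new_bottle and bottle_lane above 0.085 m), for 0.2 s.
At the end, for the whole second after the job is handed in: Both bottles stand at rest and upright (within 10 degrees) on the floor of the orange-carded lane, between its rails: the old one in front with at most 15 mm between it and the front stop, the fresh one behind it with at most 25 mm between the two (x of old_bottle in the frame of bottle_lane between -0.078 and -0.058 m and y of old_bottle in the frame of bottle_lane between -0.013 and 0.013 m and z of each of old_bottle, new_bottle in the frame of bottle_lane below 0.01 m and angle between each of old_bottle, new_bottle's own z axis and vertical below 0.17 rad and x of new_bottle in the frame of bottle_lane above -0.055 m and y of new_bottle in the frame of bottle_lane between -0.013 and 0.013 m and horizontal distance between new_bottle and old_bottle below 0.059 m and linear speed of each of old_bottle, new_bottle below 0.02 m/s); the robot touches nothing.
It fails at once if the red-lidded pot in the other lane was moved by more than 15 mm or tipped (distance of lane_pot from where it was at the start of the episode above 0.015 m or angle between lane_pot's own z axis and vertical above 0.3 rad).
It fails at once if a bottle was tipped by more than 35 degrees (angle between any of old_bottle, new_bottle's own z axis and vertical above 0.6 rad).
It also fails if it takes over 51 s, if anything falls off the work surface, if the arm or the gripper's body presses on something with over 40 N, if the wrist force passes 120 N, or if a joint passes its speed limit or range.

## Working session

There is one attempt and no reset: what is moved stays moved. The work goes in short steps, Python scripts to look and compute and a shell command to move; the robot and the scene stay as the last step left them, time stands still between calls to the robot, and variables do not carry over. Pictures are saved under pics/ and viewed, at most 12 in all, crops included, and the job is handed in when it is done.

```bash
mkdir -p pics
cat > h.py <<'E'
import numpy as np, cv2
from cell import arm
from scipy.spatial.transform import Rotation as R
def ray(cal,pt):
    K=np.array(cal["intrinsics"]);D=np.array(cal["distortion"]);T=np.array(cal["pose"])
    u=cv2.undistortPoints(np.array([[[pt[1],pt[0]]]],float),K,D)[0,0]
    return T[:3,3],T[:3,:3]@np.array([u[0],-u[1],-1.])
def at(cal,pt,z):
    o,d=ray(cal,pt);return o+d*(z-o[2])/d[2]
def save(im,n): cv2.imwrite("pics/"+n,im[:,:,::-1])
E
python3 - <<'E'
from h import *
s=arm.observe();print(s["clock"],s["position"],s["ee_rot"],s["width"])
print(R.from_rotvec(s["ee_rot"]).as_matrix().round(3))
ims=[]
for c in("top","scene"):
    im=arm.get_image(c);save(im,c+"0.png");cal=arm.get_calibration(c)
    print(c,np.array(cal["pose"]).round(3).tolist())
    for q in("bottle_lane","old_bottle","new_bottle","lane_pot"):
        for r in arm.place_of(c,q):print(c,q,round(r["conf"],2),np.round(r["point"]),at(cal,r["point"],0).round(3))
E
```

```text
0.0 [ 0.24197344 -0.57599652  0.40396592] [-3.07823459e+00 -6.20299241e-01  7.78763776e-04] 0.9979338930464478
[[ 0.922  0.387 -0.001]
 [ 0.387 -0.922  0.001]
 [-0.    -0.002 -1.   ]]
top [[0.027, 0.993, -0.116, 0.408], [-1.0, 0.026, -0.018, -0.196], [-0.015, 0.117, 0.993, 1.007], [0.0, 0.0, 0.0, 1.0]]
top bottle_lane 0.83 [205. 226.] [0.491 0.005 0.   ]
top old_bottle 0.83 [210. 224.] [0.482 0.008 0.   ]
top new_bottle 0.58 [172. 352.] [ 0.566 -0.245  0.   ]
top new_bottle 0.5 [210. 366.] [ 0.488 -0.275  0.   ]
scene [[-0.898, 0.268, -0.348, 0.193], [-0.439, -0.587, 0.681, 0.379], [-0.021, 0.764, 0.645, 0.6], [0.0, 0.0, 0.0, 1.0]]
scene bottle_lane 0.97 [285. 270.] [0.5  0.01 0.  ]
scene old_bottle 0.83 [285. 279.] [0.486 0.003 0.   ]
scene new_bottle 0.98 [196. 302.] [ 0.572 -0.245  0.   ]
scene new_bottle 0.73 [200. 341.] [ 0.483 -0.27   0.   ]
scene new_bottle 0.57 [188. 368.] [ 0.442 -0.336  0.   ]
scene lane_pot 0.55 [236. 328.] [ 0.457 -0.15   0.   ]
```

View pics/top0.png

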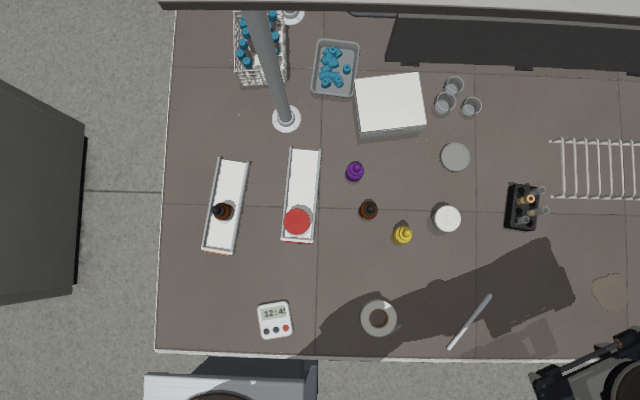

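View pics/scene0.png

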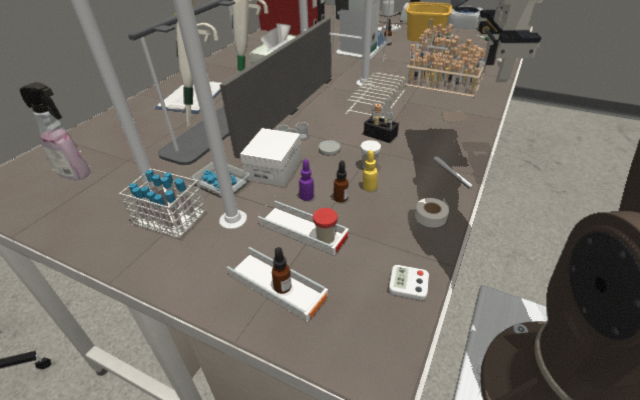

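The top image shows the orange-carded lane on the left (about 205,226), with the amber old bottle in it at (210,222). The red-lidded pot is in the other lane at (222,297). Candidates for the fresh bottle are purple (172,355), amber (210,368) and yellow (235,402). I choose the amber one at (210,368), and will check it in a close crop.

Run:
```python
from h import *
a=cv2.imread("pics/top0.png");b=cv2.imread("pics/scene0.png")
c1=cv2.resize(a[140:270,190:420],None,fx=3.4,fy=3.4,interpolation=3)[:440,:780];c2=cv2.resize(b[140:330,220:410],None,fx=1,fy=1)
cv2.imwrite("pics/crop1.png",c1)
ct=arm.get_calibration("top");cs=arm.get_calibration("scene")
def tri(p,q):
    o1,d1=ray(ct,p);o2,d2=ray(cs,q)
    st=np.linalg.lstsq(np.c_[d1,-d2],o2-o1,rcond=None)[0];A=o1+d1*st[0];B=o2+d2*st[1]
    return ((A+B)/2).round(4),np.linalg.norm(A-B).round(4)
print("old",tri((210,224),(285,279)),"new",tri((210,366),(200,341)))
arm.get_image("top")
for q in("bottle_lane","lane_pot"):
  for r in arm.silhouettes("top",q):
    g=r["region"].astype(np.uint8);pts=np.argwhere(g)
    w=np.array([at(ct,p,.022)[:2] for p in pts],np.float32)
    print(q,r["conf"],r["point"],cv2.minAreaRect(w))
```

```text
old (array([0.4816, 0.0075, 0.0078]), np.float64(0.0015)) new (array([ 0.4877, -0.2767, -0.0079]), np.float64(0.0043))
bottle_lane 0.84 [203.0, 225.6] ((0.48836958408355713, 0.0020682401955127716), (0.0662437379360199, 0.18572893738746643), 81.97464752197266)
lane_pot 0.93 [220.9, 297.3] ((0.46041208505630493, -0.13787434995174408), (0.05063667893409729, 0.05071466043591499), 1.5927424430847168)
```

View pics/crop1.png

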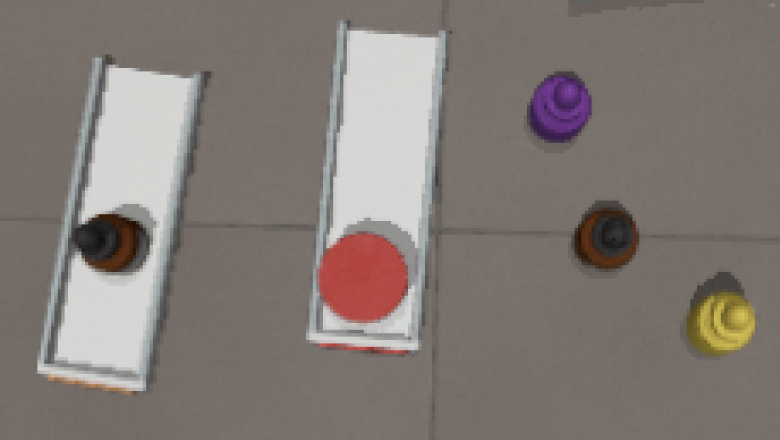

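The crop confirms it: the amber/black bottle at crop (607,237), full-frame (210,368), stands between the purple and yellow ones. The lane yaw is about -0.14 rad. I'm heading to a hover over the old bottle.

```bash
python3 -m inch '0.032 -0.032 0 0 0.0918; 0.064 -0.064 0 0 0.0918; 0.096 -0.096 0 0 0.0918; 0.128 -0.128 0 0 0.0918; 0.16 -0.16 0 0 0.0918'
python3 -m inch '0.032 -0.032 0 0 0.06; 0.064 -0.064 0 0 0.06; 0.096 -0.096 0 0 0.06; 0.128 -0.128 0 0 0.06; 0.16 -0.16 0 0 0.06'
python3 -m inch '0.03 -0.03 0.02 0.13 0.06; 0.06 -0.06 0.02 0.26 0.06; 0.09 -0.09 0.02 0.4 0.06; 0.126 -0.125 0.02 0.537 0.06; 0.126 -0.125 0.02 0.537 0.06'
python3 - <<'E'
from h import *
s=arm.observe();print(s["clock"],s["position"],s["width"],R.from_rotvec(s["ee_rot"]).as_matrix().round(3).tolist())
im=arm.get_image("wrist");save(im,"w1.png");c=arm.get_calibration("wrist");print(np.array(c["pose"]).round(3).tolist())
for q in("bottle_lane","old_bottle"):
  for r in arm.place_of("wrist",q):print(q,round(r["conf"],2),r["point"],at(c,r["point"],0.004 if q[0]=="o" else 0).round(4))
E
```

```text
clock: 1.15
position: [0.328, -0.365, 0.405]
ee_rot: [3.079, 0.62, 0.001]
force: [0.3, -0.5, -0.6]
width: 0.996
gripper_force: 0.0
clock: 1.65
position: [0.4135, -0.1555, 0.4051]
ee_rot: [3.079, 0.62, 0.001]
force: [0.7, -0.2, 0.1]
width: 0.663
gripper_force: 0.0
clock: 2.15
position: [0.4821, 0.0113, 0.3851]
ee_rot: [-3.132, 0.219, -0.002]
force: [-0.6, 0.6, -1.4]
width: 0.651
gripper_force: 0.0
2.15 [0.4820935  0.0112881  0.38510443] 0.6509298826410771 [[0.99, -0.139, 0.002], [-0.139, -0.99, 0.002], [0.001, -0.002, -1.0]]
[[-0.136, 0.96, 0.244, 0.549], [-0.991, -0.131, -0.036, 0.004], [-0.002, -0.246, 0.969, 0.366], [0.0, 0.0, 0.0, 1.0]]
bottle_lane 0.8 [169.6, 318.6] [0.4941 0.005  0.    ]
bottle_lane 0.18 [182.0, 320.6] [0.4787 0.0046 0.    ]
old_bottle 0.67 [184.0, 320.1] [0.4771 0.0055 0.004 ]
```

View pics/w1.png

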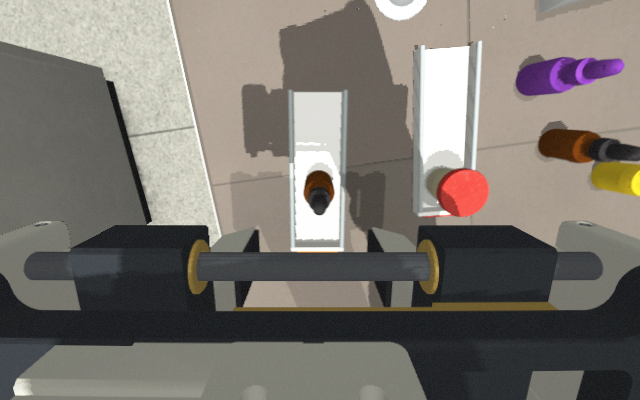

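The wrist picture shows the lane running straight up at columns 291–347, parallel to the image. The old bottle is centred in it, base near (184,319) and cap near (208,319). The fingers straddle it.

Run:
```python
from h import *
c=arm.get_calibration("wrist");s=arm.observe()
for n,p,z in(("captop",(209,319.5),.111),("base rear",(173,318),.06),("stop top rear edge",(247,318),.022),("railL",(180,291),.022),("railR",(180,347),.022),("rear",(91,318),.004)):print(n,at(c,p,z).round(4))
M=R.from_rotvec(s["ee_rot"]).as_matrix();g=np.array(s["position"])+M[:,2]*.159;print(g)
im=cv2.imread("pics/w1.png");cv2.imwrite("pics/w1c.png",cv2.resize(im[80:255,270:370],None,fx=3.4,fy=3.4,interpolation=3))
```

```text
captop [0.4749 0.0036 0.111 ]
base rear [0.4981 0.001  0.06  ]
stop top rear edge [0.4022 0.013  0.022 ]
railL [0.4881 0.0329 0.022 ]
railR [ 0.4795 -0.0307  0.022 ]
rear [ 0.5814 -0.0108  0.004 ]
[0.48102983 0.0076069  0.22569489]
```

View pics/w1c.png

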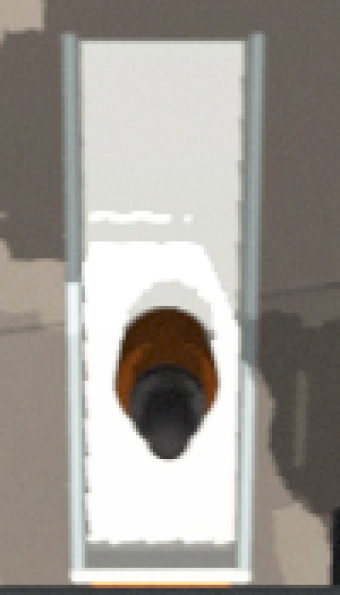

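The crop shows the bottle about 2 mm left of the lane centre. Its lane x is about -14 mm, so it has to go about 56 mm forward. I'm descending to grip the cap.

```bash
python3 -m inch '-0.003 0.003 0.045 0 0.06; -0.003 0.003 0.085 0 0.06; -0.003 0.003 0.11 0 0.06; -0.003 0.003 0.125 0 0.06; -0.003 0.003 0.136 0 0.06' 12
python3 -m inch '0 0 0 0 0.06; 0 0 0 0 0.01; 0 0 0 0 0.01; 0 0 0 0 0.01; 0 0 0 0 0.01' 12
python3 -m inch '0 0 0 0 0.01; 0 0 0 0 0.01; 0 0 0 0 0.01' 12
```

```text
clock: 2.8
position: [0.4769, 0.0025, 0.2476]
ee_rot: [3.133, -0.22, -0.002]
force: [1.0, -0.8, 0.0]
width: 0.652
gripper_force: 0.0
clock: 3.3
position: [0.4778, 0.0042, 0.2493]
ee_rot: [-3.134, 0.218, -0.002]
force: [-0.1, -0.3, -1.0]
width: 0.354
gripper_force: 0.0
clock: 3.6
position: [0.4777, 0.0044, 0.2489]
ee_rot: [-3.134, 0.218, -0.001]
force: [0.9, -0.3, 2.7]
width: 0.234
gripper_force: 12.0
```

Cap gripped at 21.5 mm. Now lift 6 mm, go forward, lower.

```bash
python3 -m inch '0 0 -0.006 0 0.01; -0.01 0.001 -0.006 0 0.01; -0.025 0.002 -0.006 0 0.01; -0.04 0.002 -0.006 0 0.01; -0.054 0.002 -0.006 0 0.01' 12
python3 - <<'E'
from h import *
s=arm.observe();print(s["clock"],s["position"],s["force"])
im=arm.get_image("wrist");save(im,"w2.png");im=arm.get_image("scene");save(im,"s2.png")
a=cv2.resize(cv2.imread("pics/w2.png")[60:280,230:410],None,fx=2.2,fy=2.2,interpolation=3);b=cv2.resize(cv2.imread("pics/s2.png")[220:340,200:350],None,fx=2.6,fy=2.6,interpolation=3)
h=max(a.shape[0],b.shape[0]);P=lambda i:cv2.copyMakeBorder(i,0,h-i.shape[0],0,0,0)
cv2.imwrite("pics/c2.png",np.hstack([P(a),P(b)]))
E
```

```text
clock: 4.1
position: [0.4223, 0.0097, 0.2547]
ee_rot: [3.134, -0.219, -0.001]
force: [0.1, 0.8, -0.8]
width: 0.236
gripper_force: 12.0
4.1 [0.422275   0.0096805  0.25465261] [ 0.13108884  0.78892265 -0.81455504]
```

View pics/c2.png

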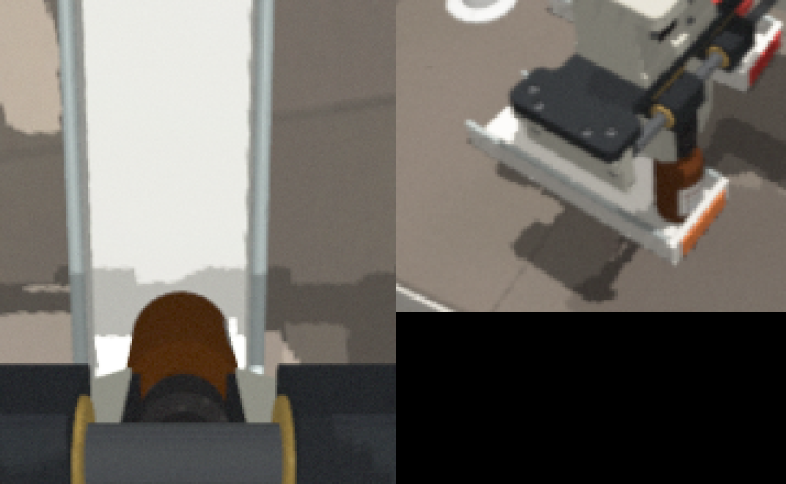

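The bottle hangs upright just behind the orange card, about 3 mm right of centre (crop column 183 against the rail midpoint at 171). I'll check the distance to the stop by numbers.

Run:
```python
from h import *
c=arm.get_calibration("wrist");O=np.array([.4918,0.0]);t=-.14
def L(p,z):
    w=at(c,p,z)[:2]-O;return np.round([w[0]*np.cos(t)+w[1]*np.sin(t),-w[0]*np.sin(t)+w[1]*np.cos(t)],4)
f=lambda u,v:(60+v/2.2,230+u/2.2)
print("base rear edge",L(f(182,293),.010),"mid",L(f(183,330),.06),"railin",L(f(92,330),.004),L(f(246,330),.004))
```

```text
base rear edge [-0.0562  0.0008] mid [-0.055   0.0005] railin [-0.0713  0.0331] [-0.0712 -0.0223]
```

```bash
python3 -m inch '0.001 -0.004 0 0 0.01; 0.002 -0.004 0.003 0 0.01; 0.002 -0.004 0.006 0 0.01; 0.002 -0.004 0.006 0 0.01; 0.002 -0.004 0.006 0 0.06' 12
python3 -m inch '0 0 0 0 0.06; 0 0 0 0 0.06; 0 0 0 0 0.06; 0 0 -0.02 0 0.06; 0 0 -0.06 0 0.06'
python3 -m inch '0.03 0 -0.045 0 0.06; 0.075 0.01 -0.045 0 0.06; 0.075 0.01 -0.045 0 0.06'
python3 - <<'E'
from h import *
c0=O=None
s=arm.observe();print(s["clock"],s["position"])
im=arm.get_image("wrist");c=arm.get_calibration("wrist")
for q in("bottle_lane","old_bottle"):
  for r in arm.place_of("wrist",q):print(q,round(r["conf"],2),np.round(r["point"]),at(c,r["point"],0.004 if q[0]=="o" else 0).round(4))
save(im,"w3.png");a=im[:,:,::-1];b=arm.get_image("scene");save(b,"s3.png");b=b[:,:,::-1]
a=cv2.resize(a[60:290,220:420],None,fx=2.2,fy=2.2,interpolation=3);b=cv2.resize(b[220:340,200:330],None,fx=2.6,fy=2.6,interpolation=3)
h=max(a.shape[0],b.shape[0]);P=lambda i:cv2.copyMakeBorder(i,0,h-i.shape[0],0,0,0)
cv2.imwrite("pics/c3.png",np.hstack([P(a),P(b)]))
E
```

```text
clock: 4.7
position: [0.4267, 0.0134, 0.2485]
ee_rot: [-3.134, 0.219, -0.0]
force: [0.0, -0.1, 0.1]
width: 0.279
gripper_force: 0.1
clock: 5.2
position: [0.4253, 0.0132, 0.3075]
ee_rot: [3.133, -0.218, -0.009]
force: [1.3, -0.2, -0.0]
width: 0.643
gripper_force: 0.0
clock: 5.5
position: [0.5039, -0.009, 0.3557]
ee_rot: [-3.134, 0.224, -0.011]
force: [-1.3, -0.2, -0.7]
width: 0.656
gripper_force: 0.0
5.5 [ 0.50387705 -0.00902754  0.35565553]
bottle_lane 0.56 [197. 299.] [0.4905 0.0108 0.    ]
old_bottle 0.94 [254. 300.] [0.4232 0.0189 0.004 ]
```

View pics/c3.png

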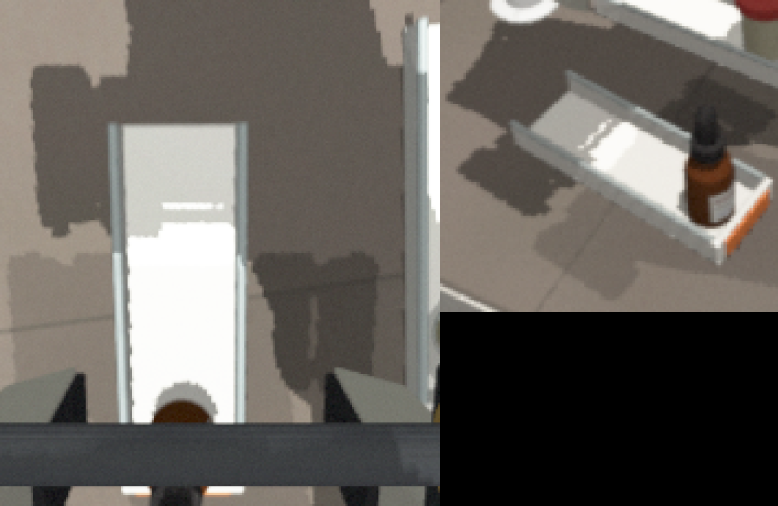

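The bottle stands upright and laterally centred, near the orange stop (crop 182,410). Checking its distance to the stop against the lane ends in the same picture.

Run:
```python
from h import *
c=arm.get_calibration("wrist")
f=lambda u,v:(60+v/2.2,220+u/2.2)
r=at(c,f(182,124),.004);b=at(c,f(182,400),.008);k=at(c,f(182,488),.022)
print(r,b,k,"rear-to-base-edge",np.linalg.norm((r-b)[:2]),"stop-to-edge",np.linalg.norm((b-k)[:2]))
arm.get_image("top");ct=arm.get_calibration("top")
for q in("bottle_lane","old_bottle","new_bottle"):
  for r in arm.place_of("top",q):print(q,r["conf"],r["point"],at(ct,r["point"],.004))
```

```text
[ 0.57222778 -0.00524135  0.004     ] [0.4349705 0.0147894 0.008    ] [0.39234459 0.02060643 0.022     ] rear-to-base-edge 0.13871118381007935 stop-to-edge 0.0430209937583169
bottle_lane 0.62 [206.0, 227.9] [4.89431842e-01 4.78581360e-04 4.00000000e-03]
old_bottle 0.71 [236.5, 220.1] [0.42820248 0.01333243 0.004     ]
new_bottle 0.78 [234.7, 402.0] [ 0.44161927 -0.34709695  0.004     ]
new_bottle 0.66 [173.3, 351.3] [ 0.5616148  -0.24439127  0.004     ]
new_bottle 0.56 [214.1, 364.9] [ 0.48055882 -0.27297574  0.004     ]
```

Estimates put the old bottle at lane x of -0.062 to -0.066, inside the tolerance but with little margin. I'll re-grip and bring it 6 mm further forward.

```bash
python3 -m inch '-0.04 -0.005 0 0 0.06; -0.075 -0.01 0.02 0 0.06; -0.075 -0.01 0.06 0 0.06; -0.075 -0.01 0.09 0 0.06; -0.075 -0.01 0.105 0 0.06' 12
python3 -m inch '0 0 0 0 0.06; 0 0 0 0 0.01; 0 0 0 0 0.01; 0 0 0 0 0.01; 0 0 0 0 0.01' 12
python3 -m inch '0 0 0 0 0.01; 0 0 0 0 0.01; 0 0 -0.004 0 0.01; -0.003 0 -0.004 0 0.01; -0.006 0 -0.004 0 0.01' 12
python3 -m inch '0 0 0 0 0.01; 0 0 0.002 0 0.01; 0 0 0.004 0 0.01; 0 0 0.004 0 0.01; 0 0 0.004 0 0.05' 12
```

```text
clock: 6.4
position: [0.4249, 0.0135, 0.2469]
ee_rot: [3.134, -0.217, -0.004]
force: [-1.2, 0.6, 0.7]
width: 0.652
gripper_force: 0.0
clock: 6.9
position: [0.4266, 0.0134, 0.2494]
ee_rot: [-3.134, 0.219, -0.002]
force: [-0.6, 0.2, -0.4]
width: 0.356
gripper_force: 0.0
clock: 7.4
position: [0.4201, 0.0143, 0.2528]
ee_rot: [3.134, -0.219, 0.0]
force: [0.3, -0.5, -0.9]
width: 0.231
gripper_force: 12.0
clock: 7.9
position: [0.4205, 0.0144, 0.2487]
ee_rot: [-3.134, 0.218, -0.0]
force: [0.8, 0.7, -0.0]
width: 0.28
gripper_force: 0.0
```

```bash
python3 -m inch '0 0 0 0 0.06; 0 0 0 0 0.06; 0 0 -0.03 0 0.06; 0 0 -0.075 0 0.06; 0 0 -0.12 0 0.06'
python3 -m inch '0.015 0.04 0 0 0.06; 0.03 0.08 0 0 0.06; 0.045 0.12 0 0 0.06; 0.06 0.16 0 0 0.06; 0.075 0.2 0 0 0.06'
python3 -m inch '0.014 0.038 0 0 0.06; 0.028 0.076 0 0 0.06; 0.028 0.076 0 0 0.06; 0.028 0.076 0 0 0.06'
python3 - <<'E'
from h import *
s=arm.observe();print(s["clock"],s["position"])
im=arm.get_image("wrist");c=arm.get_calibration("wrist");save(im,"w4.png")
for r in arm.place_of("wrist","new_bottle"):print(round(r["conf"],2),np.round(r["point"]),at(c,r["point"],0).round(4))
arm.get_image("top");ct=arm.get_calibration("top")
for q in("bottle_lane","old_bottle"):
  for r in arm.place_of("top",q):print(q,r["conf"],r["point"],at(ct,r["point"],.004))
arm.get_image("scene");ct=arm.get_calibration("scene")
for q in("bottle_lane","old_bottle","new_bottle"):
  for r in arm.place_of("scene",q):print(q,r["conf"],r["point"],at(ct,r["point"],.004))
E
```

```text
clock: 8.4
position: [0.4199, 0.0143, 0.3698]
ee_rot: [-3.134, 0.218, 0.003]
force: [2.4, -0.1, -0.7]
width: 0.646
gripper_force: 0.0
clock: 8.9
position: [0.4669, -0.196, 0.3687]
ee_rot: [3.134, -0.218, 0.0]
force: [0.7, -0.3, 0.2]
width: 0.657
gripper_force: 0.0
clock: 9.3
position: [0.4838, -0.2742, 0.3681]
ee_rot: [-3.133, 0.222, 0.002]
force: [0.7, 0.6, -0.2]
width: 0.654
gripper_force: 0.0
9.3 [ 0.48379572 -0.27415893  0.3681046 ]
0.88 [179. 314.] [ 0.4879 -0.273   0.    ]
0.69 [117. 279.] [ 0.5614 -0.2449  0.    ]
0.55 [211. 375.] [ 0.439  -0.3407  0.    ]
bottle_lane 0.96 [203.3, 226.8] [0.49478523 0.0029546  0.004     ]
old_bottle 0.87 [238.9, 221.9] [0.42355958 0.00949968 0.004     ]
bottle_lane 0.91 [286.5, 275.5] [0.48824032 0.01113182 0.004     ]
old_bottle 0.81 [301.0, 306.1] [0.42194818 0.01524811 0.004     ]
new_bottle 0.97 [197.7, 338.3] [ 0.48910152 -0.26954829  0.004     ]
new_bottle 0.6 [193.8, 305.7] [ 0.56509494 -0.25060543  0.004     ]
new_bottle 0.56 [187.5, 366.3] [ 0.44396784 -0.33205473  0.004     ]
```

View pics/w4.png

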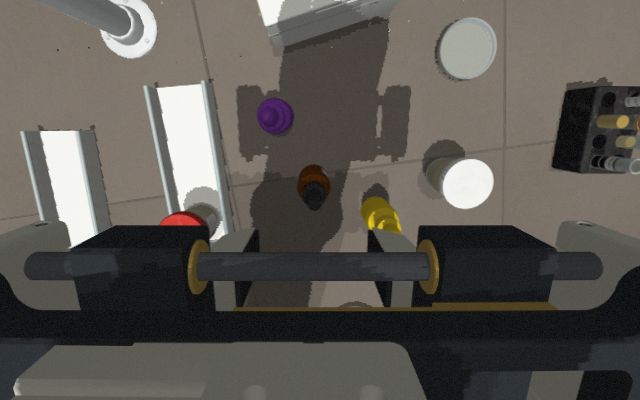

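The picture shows the amber bottle between the fingers at (183,314), with purple ahead at (117,276) and yellow at (215,380), the latter outside the finger path. Descending to grip its cap.

```bash
python3 -m inch '0.003 -0.001 0.03 0 0.05; 0.003 -0.001 0.065 0 0.05; 0.003 -0.001 0.095 0 0.05; 0.003 -0.001 0.113 0 0.05; 0.003 -0.001 0.123 0 0.05' 12
python3 -m inch '0 0 0 0 0.05; 0 0 0 0 0.01; 0 0 0 0 0.01; 0 0 0 0 0.01; 0 0 0 0 0.01' 12
python3 -m inch '0 0 0 0 0.01; 0 0 0 0 0.01; 0 0 -0.01 0 0.01; 0 0 -0.035 0 0.01; 0 0 -0.065 0 0.01' 12
```

```text
clock: 10.25
position: [0.4867, -0.2724, 0.2441]
ee_rot: [-3.133, 0.218, 0.003]
force: [-0.3, -0.4, -0.2]
width: 0.542
gripper_force: 0.0
clock: 10.75
position: [0.4874, -0.2729, 0.2464]
ee_rot: [3.133, -0.219, 0.002]
force: [-1.3, 0.9, 0.1]
width: 0.243
gripper_force: 0.1
clock: 11.25
position: [0.4866, -0.2724, 0.3109]
ee_rot: [-3.133, 0.218, 0.004]
force: [-0.1, -0.2, -0.8]
width: 0.231
gripper_force: 11.9
```

```bash
python3 -m inch '0 0 -0.03 0 0.01; 0 -0.01 -0.06 0 0.01; -0.008 -0.045 -0.06 0 0.01; -0.017 -0.085 -0.06 0 0.01; -0.025 -0.125 -0.06 0 0.01'
python3 -m inch '-0.009 -0.04 0 0 0.01; -0.018 -0.08 0 0 0.01; -0.026 -0.12 0 0 0.01; -0.034 -0.15 0 0 0.01; -0.034 -0.15 0 0 0.01'
python3 - <<'E'
from h import *
s=arm.observe();M=R.from_rotvec(s["ee_rot"]).as_matrix()
print(s["clock"],s["position"],(M.T@(np.array([.466,.008,.2505])-s["position"])).round(4),M.round(3).tolist())
im=arm.get_image("wrist");save(im,"w5.png");a=im[:,:,::-1];b=arm.get_image("scene")[:,:,::-1]
a=cv2.resize(a[60:290,220:420],None,fx=2.2,fy=2.2,interpolation=3);b=cv2.resize(b[200:340,200:330],None,fx=2.6,fy=2.6,interpolation=3)
h=max(a.shape[0],b.shape[0]);P=lambda i:cv2.copyMakeBorder(i,0,h-i.shape[0],0,0,0)
cv2.imwrite("pics/c5.png",np.hstack([P(a),P(b)]))
E
```

```text
clock: 11.75
position: [0.4791, -0.1443, 0.3714]
ee_rot: [3.134, -0.22, 0.001]
force: [1.2, 0.6, -0.6]
width: 0.233
gripper_force: 11.9
clock: 12.25
position: [0.4661, 0.0123, 0.3714]
ee_rot: [-3.133, 0.207, -0.0]
force: [0.4, -0.5, 0.0]
width: 0.236
gripper_force: 11.9
12.25 [0.46610686 0.01234977 0.37135658] [0.0005 0.0045 0.1208] [[0.991, -0.132, 0.0], [-0.132, -0.991, 0.002], [-0.0, -0.002, -1.0]]
```

View pics/c5.png

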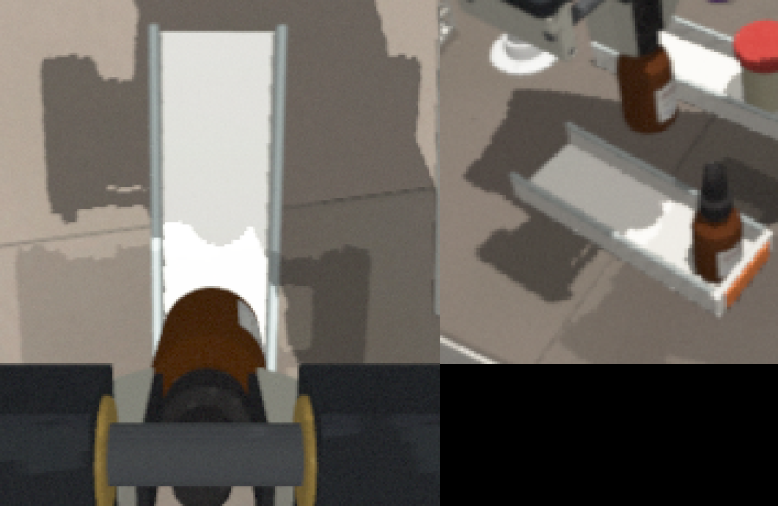

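The bottle hangs upright above the lane behind the old one, which stands close to the stop. Lowering most of the way, then checking the pose.

```bash
python3 -m inch '0 0 0.03 0 0.01; 0 0 0.065 0 0.01; 0 0 0.085 0 0.01; 0 0 0.095 0 0.01; 0 0 0.095 0 0.01'
python3 -m inch '0 0 0 0 0.01; 0 0 0 0 0.01'
python3 - <<'E'
from h import *
s=arm.observe();M=R.from_rotvec(s["ee_rot"]).as_matrix()
print(s["clock"],s["position"],(M.T@(np.array([.466,.008,.2505])-s["position"])).round(4))
im=arm.get_image("wrist");save(im,"w6.png")
cv2.imwrite("pics/c6.png",cv2.resize(im[60:290,220:420,::-1],None,fx=2.2,fy=2.2,interpolation=3))
E
```

```text
clock: 12.85
position: [0.4667, 0.0066, 0.2749]
ee_rot: [3.133, -0.221, -0.004]
force: [0.1, 0.1, -0.5]
width: 0.229
gripper_force: 11.9
clock: 13.05
position: [0.4675, 0.0075, 0.2769]
ee_rot: [-3.134, 0.219, -0.003]
force: [-0.3, 0.4, -1.2]
width: 0.232
gripper_force: 11.9
13.05 [0.46750611 0.00754919 0.27685692] [-0.0016 -0.0002  0.0264]
```

View pics/c6.png

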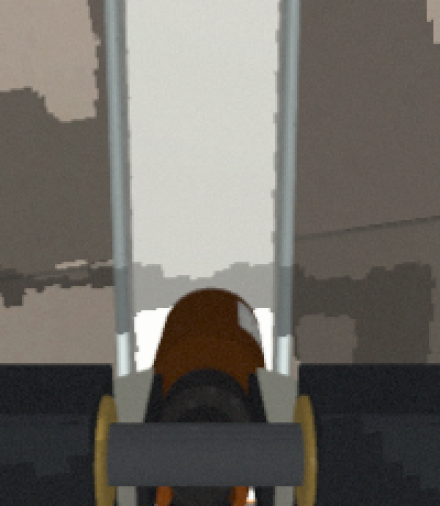

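It is centred between the rails (column 211 against the midpoint at 206). Setting down.

```bash
python3 -m inch '-0.001 -0.001 0.01 0 0.01; -0.001 -0.001 0.018 0 0.01; -0.001 -0.001 0.023 0 0.01; -0.001 -0.001 0.026 0 0.01; -0.001 -0.001 0.0265 0 0.01'
python3 -m inch '0 0 0 0 0.01; 0 0 0 0 0.05; 0 0 0 0 0.05; 0 0 0 0 0.05; 0 0 0 0 0.05'
python3 -m inch '0 0 -0.02 0 0.05; 0 0 -0.06 0 0.05; 0 0 -0.1 0 0.05; 0.03 0 -0.12 0 0.05; 0.06 0 -0.12 0 0.05'
python3 -m inch '0 0.045 0 0 0.05; 0 0.09 0 0 0.05; 0 0.13 0 0 0.05; 0 0.13 0 0 0.05; 0 0.13 0 0 0.05'
python3 - <<'E'
from h import *
b=arm.get_image("scene");ct=arm.get_calibration("scene");t=-.14
for q in("bottle_lane","old_bottle","new_bottle"):
  for r in arm.place_of("scene",q):print(q,round(r["conf"],2),np.round(r["point"]),at(ct,r["point"],.004).round(4))
a=arm.get_image("top");cu=arm.get_calibration("top")
for q in("bottle_lane","old_bottle","new_bottle"):
  for r in arm.place_of("top",q):print(q,round(r["conf"],2),np.round(r["point"]),at(cu,r["point"],.004).round(4))
a=cv2.resize(a[140:270,190:270,::-1],None,fx=4,fy=4,interpolation=3);b=cv2.resize(b[200:330,210:340,::-1],None,fx=3.5,fy=3.5,interpolation=3)
h=max(a.shape[0],b.shape[0]);P=lambda i:cv2.copyMakeBorder(i,0,h-i.shape[0],0,0,0)
cv2.imwrite("pics/c7.png",np.hstack([P(a),P(b)]))
E
```

```text
clock: 13.6
position: [0.4664, 0.0088, 0.2494]
ee_rot: [3.134, -0.219, 0.001]
force: [-2.1, -0.6, 12.5]
width: 0.23
gripper_force: 12.4
clock: 14.1
position: [0.4661, 0.0089, 0.2491]
ee_rot: [3.134, -0.218, -0.0]
force: [-0.0, 1.0, -0.5]
width: 0.522
gripper_force: 0.0
clock: 14.6
position: [0.5268, 0.0007, 0.373]
ee_rot: [-3.134, 0.218, -0.01]
force: [-0.1, 0.6, 0.0]
width: 0.54
gripper_force: 0.0
clock: 15.1
position: [0.5072, -0.1291, 0.369]
ee_rot: [-3.134, 0.223, 0.001]
force: [0.4, 0.4, -0.9]
width: 0.545
gripper_force: 0.0
bottle_lane 0.89 [286. 271.] [0.4975 0.0129 0.004 ]
old_bottle 0.59 [302. 308.] [0.4173 0.0163 0.004 ]
new_bottle 0.91 [288. 287.] [0.4668 0.0046 0.004 ]
new_bottle 0.89 [197. 304.] [ 0.5632 -0.2381  0.004 ]
new_bottle 0.79 [186. 365.] [ 0.4489 -0.3366  0.004 ]
new_bottle 0.82 [173. 354.] [ 0.5618 -0.2506  0.004 ]
new_bottle 0.53 [236. 398.] [ 0.4383 -0.3388  0.004 ]
```

View pics/c7.png

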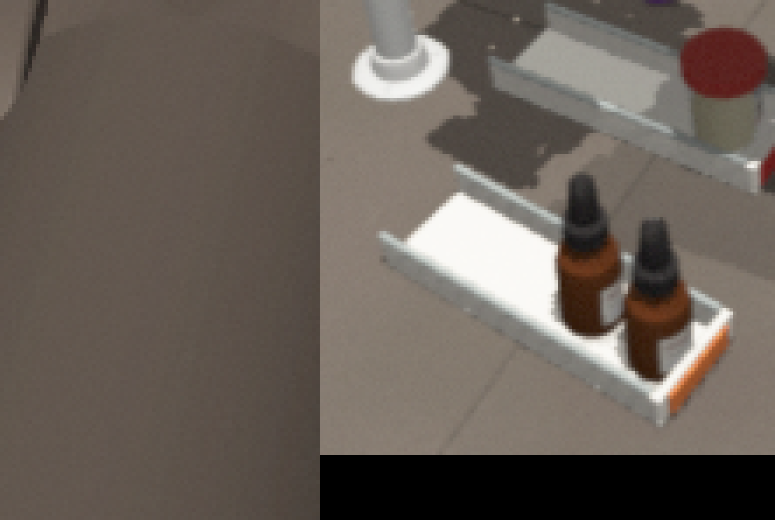

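Both bottles stand upright in the lane. The old one is at the stop, the fresh one about 12 mm behind it, and the red pot has not moved.

```bash
python3 -c "
from cell import arm
print(arm.sign_off())"
```

```text
the job is handed in; nothing more can be done
None
```

The job is handed in, with no verdict returned: in the last picture the old bottle stands upright by the front stop, the fresh amber one about 12–17 mm behind it, and the red-lidded pot looks undisturbed.

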